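Free the balsa hull from the drill

TASK

The mast hole in the soft balsa boat hull has been drilled. Swing the hinged hold-down bar up until it stands upright by itself, slide the hull along the board straight out towards the robot until it is clear of the drill head (do not lift it before that), then lift it level and set it down upright in the middle of the empty cradle. Balsa dents: hold it only lightly and never press or drop it, and do not knock the drill head or disturb anything else.

Things in the scene. Friction and masses are not known exactly. Their poses are not given: they have to be found in the camera images.
- drill_press: Bench drill, column (56 mm thick, at y = 175 mm) on its +y side. Origin: on the spindle axis at bench level; x along the grey laminated drilling board on its table, -x towards the robot. Board: top face at z = 135, x = -250 to +150, y = -115 to +120. A steel bracket carries the bar's hinge: x = -68 to -16, y = 83 to 117, up to z = 191.
- fence_end (a point): Top of the robot-side end of the low dark-wood fence beside the hull (mm, drill frame: 8 high, y = 26.5 to 38.5, x = -240 to +110). A stop 10 mm high, x = 100 to 112, stands beyond the bow. The hull starts 0 to 4 mm from the fence: a grip off its middle can push it on the fence with one finger.
- drill_head: The drill's head, fixed, overhanging the board. Origin: on the spindle axis at its underside, 380 mm above the bench. 130 mm wide along x (-65 to +65), y = -93 to +210; belt cover up to z = 182, feed handles on the +x side. A tool straight down over the hull's stern hits it; one leaning back to the robot by 25 to 40 degrees passes in front.
- bit_point (a point): Point of the 8 mm drill bit, on the spindle axis, 30 mm above the hull. Above it the chuck (42 mm thick, its lower end 53 mm above the point) and quill (56 mm thick) hang from the head.
- hold_bar (a joint): Hinge of the wooden hold-down bar that lies across the hull: 0 = lying on the hull, grows as the free end swings up, 1.57 = upright, stop at 1.75. The hinge is stiff: the bar stays at any angle; about 2 N at the handle moves it.
- hold_bar_hinge (a point): Point on the bar's hinge axis, fixed to the drill at its x = -42, y = 95, z = 183 mm. The axis runs along the drill's x.
- hold_bar_handle (a point): Point on the bar's handle: a round black rod 16 mm thick, 66 mm long, sticking out of the side of the bar's free end towards the drill's -x, parallel to the hinge axis and 165 mm from it. The rod spans from 38 mm on the bar's side of this point to 28 mm on the free side; it lies at x = -92 in the drill frame. The bar is dark wood, 24 mm wide, 16 mm thick.
- hull: Boat-shaped balsa block 150 x 52 x 40 mm high, 65 to 115 g. Origin: centre of its underside; x to the pointed bow. Square stern at x = -75, towards the robot; sides flat and parallel from x = -75 to +20; balances at x = -9. Lies flat on the board by the fence under the bar. Dents if all contact forces on it add up to over 35 N: grip each finger with about 3 to 8 N.
- board_out (a point): On the board's top face, 160 mm from the spindle axis on the robot's side: with the hull's origin slid to here its middle can be gripped and lifted by a tool leaning back to the robot by about 20 degrees.
- cradle_free: Empty wooden cradle, fixed. Origin: centre of its underside; x along its length (base 130 x 95 x 12 mm). Two saddles 14 mm thick at x = -40 and +40 carry the hull lengthwise along x, either way round, its underside at z = 34; their splayed ears are 58 mm apart at the bottom, 74 at the top (z = 57). The fingers fit between the saddles.
- cradle_taken: The same cradle, taken by the finished hull.
- finished_hull: Finished hull of the same size with a small cabin on its deck, 74 mm high over all, resting in the other cradle. To be left alone. Origin: centre of its underside.
- slat_tray: Slatted pine tray 160 x 120 x 26 mm, bystander. Origin: centre of its underside.
- cup: Clear plastic cup 72 mm wide, 90 mm high, bystander. Origin: centre of its underside.
- bottle: Green bottle 66 mm wide, 200 mm high, bystander. Origin: centre of its underside.
- sand_block: Cork sanding block 110 x 64 x 35 mm, bystander. Origin: centre of its underside.
Mind the look-alikes: they are no part of the job. Leave any pink look-alike of the hull alone. What is shaped like the cradle_free but turquoise is not meant.

How it is judged (in metres and radians):
On the way, in this order (a step that is already met when the one before it is completed fails the run):
1. the hold-down bar has been swung up (more than 1.2 rad) (value of joint hold_bar above 1.2 rad), for 0.2 s.
2. the hull has been slid out along the board, its origin at least 130 mm in front of the spindle axis, still lying flat on the board (x of hull in the frame of drill_press below -0.13 m and z of hull in the frame of drill_press between 0.132 and 0.141 m and angle between hull's own z axis and vertical below 0.07 rad), for 0.2 s.
At the end, for the whole second after the job is handed in: The hull rests still in the empty cradle's saddles: centred within 25 mm lengthwise and 8 mm sideways, underside 30 to 38 mm above the bench, within 0.12 rad of the cradle's length (either way round), tilted under 0.08 rad; the bar still stands above 1.2 rad (x of hull in the frame of cradle_free between -0.025 and 0.025 m and y of hull in the frame of cradle_free between -0.008 and 0.008 m and z of hull in the frame of cradle_free between 0.03 and 0.038 m and angle between the x axis of hull and the x axis of cradle_free, either way round below 0.12 rad and angle between hull's own z axis and vertical below 0.08 rad and linear speed of hull below 0.01 m/s and value of joint hold_bar above 1.2 rad); the robot touches nothing.
It fails at once if the hull is squeezed, pressed or struck: all contact forces on it together exceed 35 N (contact force between hull and anything else above 35 N).
It fails at once if the hull is lifted more than 15 mm off the board before its origin is 80 mm in front of the spindle axis (z of hull in the frame of drill_press above 0.15 m and x of hull in the frame of drill_press above -0.08 m and y of hull in the frame of drill_press above -0.12 m).
It fails at once if the hull is tipped more than 0.35 rad (angle between hull's own z axis and vertical above 0.35 rad).
It fails at once if the drill head, chuck or bit is knocked (over 10 N) (contact force between drill_head and anything else above 10 N).
It fails at once if the finished hull is moved more than 10 mm or another bystander more than 30 mm (distance of finished_hull from where it was at the start of the episode above 0.01 m or distance of any of slat_tray, cup, bottle, sand_block from where it was at the start of the episode above 0.03 m).
It also fails if it takes over 72 s, if anything falls off the work surface, if the arm or the gripper's body presses on something with over 40 N, if the wrist force passes 120 N, or if a joint passes its speed limit or range.

ROBOT

A 6-joint arm with a two-finger parallel gripper is mounted at the origin on the work surface. World frame = base frame: x ahead of the robot, y to its left, z up, the work surface at z = 0. Lengths are in m, angles in degrees, forces in N, time in s.
With the tool pointing down it reaches from about 0.4 to 0.825 m from the base axis. Payload 7 kg.
Tool frame: the origin (TCP) lies midway between the tips of the shut fingers; the grasp point (between the pads) lies 19 mm behind it; z points along the fingers, y is the line along which they close (so a half turn about z gives the same grasp; the last joint's range is limited). The gripper opens to 88 mm and grips with 3 to 60 N. Pads are 19 mm wide; open, the fingers measure 130 mm over their backs; the gripper's body (78 mm by 193 mm) begins 47 mm behind the grasp point.
Start: joints at [-60.212, 20.546, 0.682, 0, -70.136, -16.507], TCP at [0.155, -0.657, 0.227] pointing down, gripper open.
Joint ranges: [-176.03, 176.03], [-82.01, 121.73], [-58.28, 71.71], [-173.87, 95.51], [-174.79, -0.11], [-173.66, 173.66]. Speed limits (degrees/s): [136.94, 136.94, 172.46, 180, 180, 180].

INTERFACE

Orientations are given as [roll, pitch, yaw] about the fixed x, y, z axes, in that order (R = Rz(yaw) Ry(pitch) Rx(roll)).
In Python, from plant import r gives the robot as it stands.
- The arm moves only by the tool drive_tool, never from a script. Its argument "commands" is a list of rows, each an object of numbers: "hand": the closure, from 0 (fully open) to 1 (shut); "tx", "ty", "tz": the shift along the world's x, y, z scaled (see below); "turn": the turn about the world's z scaled (see below). A call has 1 to 10 rows; each row is the pose to reach, as a shift and turn from the pose commanded when the call began; what a row does not reach only later rows make up. The controller multiplies each number of a shift by 0.6 m and each number of a turn by 90 degrees. A row lasts 1/10 s, in which the tool goes at most 50 mm and 8.59 degrees, less where a joint would pass 70% of its speed; a pose out of reach is approached as far as the arm can. A call with a number of a shift or a turn outside -1 to 1 is refused whole. A call with a gripper value outside its range is refused whole. The fingers move at their own pace and stop on an object; "grip_force" is the grip in N (left out, the last holds). Time passes only in rows, so rows that repeat a pose let the fingers close. It gives the time, the measured TCP pose, the force, the opening and the grip force at its end, in the units of the state.
- r.get_state(): the state, without advancing time (a new reading comes with each control period).
- r.capture(name): name is "side" or "top"; returns a dict with "frame" (400x640x3 uint8, red, green, blue), "fx", "fy", "cx", "cy" (pixels), "world_from_camera" (4x4, takes a point from camera to world coordinates). Camera axes: x right, y down, z forward; pixel columns grow to the right and rows downward; lengths in m; the calibration is good to about 2 mm. A picture is of the moment at which its call begins. There is no depth.
- r.close_job(): hands the job in; it is judged then, once.
Trained networks look in the newest picture that a camera, given by its name, has taken for a name from the list of things; names that differ only in an ending like _2 or _b are one class to them, and where a whole thing is asked for, a point or a joint stands for the part that bears it (a point fixed in the world has none). Each returns a list of dicts, best first, with "score" (0 to 1); they miss things now and then, are a little off and sometimes report something else, mostly with a low value. They report only what shows in the picture. A call takes as long as a camera call. They do not tell look-alikes from the thing itself.
- r.trace(label, camera): "pixels" (400x640 bool, what is visible of it) and "extent" ([left, top, right, bottom] in pixels, round what is visible of it).
The state is a dict: "time_s": time; "joints": joint angles; "qd": joint speeds; "joint_torque": joint torques, N m; "tcp_pos": TCP position; "eef_rot": TCP orientation; "contact_force": force on the tool from outside, world axes, zero at the start; "moment": the same for the moment, N m; "gripper_width": finger opening in m; "gripper_force": force on a finger pad.
Only numpy, scipy, OpenCV 4.12 (cv2) and the standard library are available. Lean on these libraries where they do the work, as an engineer would, in place of code of your own. Each camera call takes 0.05 s, during which the arm holds its last target. There are 200 camera calls.

## Working session

There is one attempt and no reset: what is moved stays moved. The work goes in short steps, Python scripts to look and compute and a tool call to move; the robot and the scene stay as the last step left them, time stands still between calls to the robot, and variables do not carry over. Pictures are saved under pics/ and viewed, at most 10 in all, crops included, and the job is handed in when it is done.

Besides the shell and the picture viewer there is one more tool, called after "Emit:" in YAML: its name, and indented under it one key for each argument. drive_tool: Moves the arm, as the interface text tells. Its arguments: {"type":"object","properties":{"commands":{"type":"array"},"grip_force":{"type":"number"}},"required":["commands"]}

```bash
mkdir -p pics; ls; cat > h.py <<'E'
import numpy as np, cv2
from plant import r
def cap(n):
    c=r.capture(n); return c
def ray(c,u,v):
    W=np.array(c["world_from_camera"]); d=W[:3,:3]@np.array([(u-c["cx"])/c["fx"],(v-c["cy"])/c["fy"],1]); return W[:3,3],d
def onz(c,u,v,z):
    o,d=ray(c,u,v); return o+d*(z-o[2])/d[2]
def proj(c,p):
    W=np.linalg.inv(np.array(c["world_from_camera"])); q=W[:3,:3]@np.array(p)+W[:3,3]
    return q[0]/q[2]*c["fx"]+c["cx"], q[1]/q[2]*c["fy"]+c["cy"]
def tri(c1,p1,c2,p2):
    o1,d1=ray(c1,*p1); o2,d2=ray(c2,*p2)
    A=np.stack([d1,-d2],1); s=np.linalg.lstsq(A,o2-o1,rcond=None)[0]
    a,b=o1+s[0]*d1,o2+s[1]*d2; return (a+b)/2,np.linalg.norm(a-b)
E
python3 - <<'E'
from h import *
print(r.get_state())
for n in("top","side"):
    c=cap(n); cv2.imwrite(f"pics/{n}0.png",c["frame"][:,:,::-1]); print(n,c["fx"],c["cx"],c["cy"],np.round(c["world_from_camera"],3).tolist())
    for l in("drill_press","drill_head","hull","hold_bar","cradle_free","finished_hull","slat_tray","cup","bottle","sand_block","fence_end","bit_point","hold_bar_handle","hold_bar_hinge"):
        try:
            for t in r.trace(l,n)[:3]:
                ys,xs=np.nonzero(t["pixels"]); print(l,round(t["score"],2),np.round(t["extent"]).tolist(),round(xs.mean()),round(ys.mean()))
        except Exception as e: print(l,e)
E
```

```text
pics
{'time_s': 0.0, 'joints': array([-6.02117336e+01,  2.05910761e+01,  6.34345458e-01, -2.14719456e-02,
       -7.01345890e+01, -1.65072396e+01]), 'qd': array([-0.05425338, -0.05278289, -0.0519316 , -0.05455834,  0.02473152,
       -0.10353036]), 'joint_torque': array([-1.07249463e-03, -5.82711911e+01,  2.93049181e+01,  6.99705362e+00,
        6.82194936e-03, -1.50198166e-04]), 'tcp_pos': array([ 0.15494394, -0.65648144,  0.22562682]), 'eef_rot': array([ 1.79906708e+02, -6.59687380e-03, -1.66726280e+02]), 'contact_force': array([ 0.83335155, -0.03147912,  0.48462189]), 'moment': array([ 0.0129716 , -0.0436116 , -0.05518381]), 'gripper_force': 0.0, 'gripper_width': 0.08750527045159186}
top 508.78631067986396 320.0593774745271 192.28014724236817 [[-0.007, -0.998, 0.058, 0.385], [-1.0, 0.007, 0.0, -0.055], [-0.001, -0.058, -0.998, 1.55], [0.0, 0.0, 0.0, 1.0]]
drill_press 0.75 [71.0, 36.0, 322.0, 214.0] 215 112
drill_head 0.69 [68.0, 32.0, 300.0, 140.0] 189 89
hull 0.71 [347.0, 210.0, 367.0, 261.0] 355 232
hold_bar 0.91 [232.0, 124.0, 298.0, 152.0] 270 133
cradle_free 0.97 [360.0, 153.
[... 1371 characters left out ...]
.0] 334 215
cradle_free 0.57 [396.0, 177.0, 434.0, 202.0] 415 192
cradle_free 0.56 [426.0, 213.0, 434.0, 237.0] 429 226
finished_hull 0.85 [342.0, 159.0, 381.0, 186.0] 361 175
finished_hull 0.63 [302.0, 162.0, 332.0, 190.0] 318 177
slat_tray 0.79 [243.0, 180.0, 299.0, 210.0] 270 192
cup 0.93 [278.0, 194.0, 302.0, 220.0] 290 203
cup 0.65 [240.0, 342.0, 279.0, 398.0] 256 375
sand_block 0.37 [10.0, 55.0, 261.0, 276.0] 144 158
fence_end 0.8 [11.0, 59.0, 339.0, 352.0] 176 194
hold_bar_handle 0.55 [219.0, 203.0, 288.0, 251.0] 248 222
hold_bar_handle 0.29 [303.0, 165.0, 332.0, 189.0] 317 177
hold_bar_hinge 0.55 [6.0, 54.0, 339.0, 353.0] 176 194
hold_bar_hinge 0.21 [10.0, 54.0, 260.0, 272.0] 144 158
```

```bash
ls -la .; python3 -c "
from plant import r
print([a for a in dir(r) if not a.startswith('_')])"
```

```text
total 16
drwxr-xr-x  3 agent agent 4096 Nov 30 18:14 .
drwxr-xr-x 23 root  root  4096 Nov 30 18:12 ..
-rw-r--r--  1 agent agent  650 Nov 30 18:14 h.py
drwxr-xr-x  2 agent agent 4096 Nov 30 18:14 pics
['Unreachable', 'capture', 'close_job', 'get_state', 'trace']
```

View pics/top0.png

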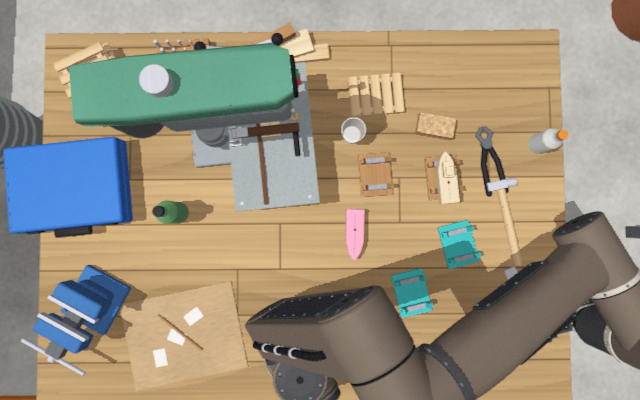

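View pics/side0.png

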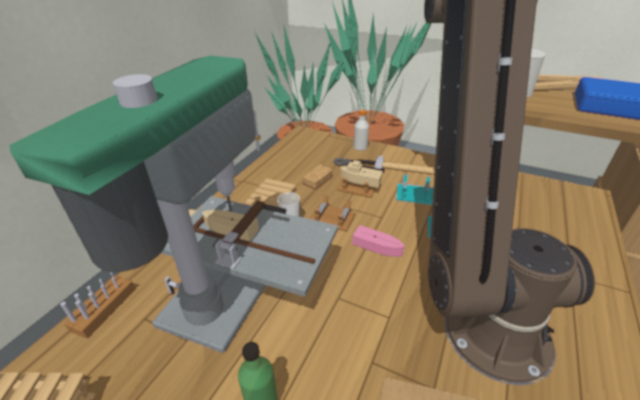

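The bar lies across the hull with its handle at (297,140). The fence runs (262,125) to (266,204) and its end is towards the robot. The free brown cradle is at (376,174). The tool can't be tilted by command, so I'll check what the controller does at the edge of its reach, in free air.

Emit:
drive_tool:
  commands:
    - {"tx": 0.02,"ty": -0.08,"tz": 0.1}
    - {"tx": 0.04,"ty": -0.16,"tz": 0.17}
    - {"tx": 0.06,"ty": -0.24,"tz": 0.17}
    - {"tx": 0.08,"ty": -0.32,"tz": 0.17}
    - {"tx": 0.1,"ty": -0.4,"tz": 0.17}
    - {"tx": 0.12,"ty": -0.48,"tz": 0.17}
    - {"tx": 0.12,"ty": -0.48,"tz": 0.17}

```text
invalid input
```

```bash
python3 - <<'E'
from h import *
s=r.get_state(); print(s["time_s"],np.round(s["joints"],1),s["tcp_pos"],s["eef_rot"])
cs=cap("side"); ct=cap("top")
# board/drill frame from top pic
for uv in((266,203),(261,127)): print("fence",onz(ct,*uv,.143))
for uv in((232,210),(319,204)): print("front corners",onz(ct,*uv,.135))
for uv in((298,155),): print("handle end",onz(ct,*uv,.183))
E
```

```text
1.5 [-60.2  20.5   0.7  -0.  -70.1 -16.5] [ 0.1550538  -0.65692848  0.22657153] [-1.79998778e+02  7.21351595e-04 -1.66719012e+02]
fence [0.43916643 0.09563548 0.143     ]
fence [0.65147699 0.10947553 0.143     ]
front corners [0.42064302 0.19103293 0.135     ]
front corners [ 0.4356878  -0.05094631  0.135     ]
handle end [0.56684185 0.00479925 0.183     ]
```

Emit:
drive_tool:
  commands:
    - {"hand": 0,"turn": 0,"tx": 0.02,"ty": -0.08,"tz": 0.1}
    - {"hand": 0,"turn": 0,"tx": 0.04,"ty": -0.16,"tz": 0.17}
    - {"hand": 0,"turn": 0,"tx": 0.06,"ty": -0.24,"tz": 0.17}
    - {"hand": 0,"turn": 0,"tx": 0.08,"ty": -0.32,"tz": 0.17}
    - {"hand": 0,"turn": 0,"tx": 0.1,"ty": -0.4,"tz": 0.17}
    - {"hand": 0,"turn": 0,"tx": 0.12,"ty": -0.48,"tz": 0.17}
    - {"hand": 0,"turn": 0,"tx": 0.12,"ty": -0.48,"tz": 0.17}
  grip_force: 5

```text
time_s: 2.3
tcp_pos: [0.2213, -0.9275, 0.3178]
eef_rot: [-179.0, -0.3, -166.8]
contact_force: [-5.1, -121.5, 84.2]
gripper_width: 0.0874
gripper_force: 0.0
```

```bash
python3 - <<'E'
from h import *
s=r.get_state(); print(s["time_s"],np.round(s["joints"],1),s["tcp_pos"],s["eef_rot"])
E
```

```text
2.3 [ -64.8   54.    71.8    0.5 -106.9  -11.8] [ 0.22130996 -0.92751898  0.31783341] [-179.02135606   -0.2896269  -166.7779246 ]
```

Orientation is held at the reach limit, so no tilt is available. I'll measure the drill now, while the arm is out of view.

```bash
cat >> h.py <<'E'
PSI=np.radians(3.6); O=np.array([.679,.081])
def D(x,y,z=0,psi=None,o=None):  # drill mm -> world m
    p=PSI if psi is None else psi; o=O if o is None else o
    return np.array([o[0]+(x*np.cos(p)-y*np.sin(p))/1e3,o[1]+(x*np.sin(p)+y*np.cos(p))/1e3,z/1e3])
def inv(w):
    d=(np.array(w[:2])-O)*1e3; return d[0]*np.cos(PSI)+d[1]*np.sin(PSI),-d[0]*np.sin(PSI)+d[1]*np.cos(PSI)
E
python3 - <<'E'
from h import *
ct=cap("top"); cs=cap("side")
def crop(c,box,k,name,pts):
    a,b,e,f=box; im=cv2.resize(c["frame"][b:f,a:e,::-1],None,fx=k,fy=k,interpolation=cv2.INTER_CUBIC)
    for p,col in pts:
        u,v=proj(c,p); cv2.circle(im,(int((u-a+.5)*k),int((v-b+.5)*k)),3,col,1)
    cv2.imwrite(name,im)
R=(0,0,255);G=(0,255,0);Y=(0,255,255);M=(255,0,255)
pts=[(D(x,y,135),R) for x in(-250,150) for y in(-115,120)]+[(D(-240,32.5,143),G),(D(110,32.5,143),G)]
pts+=[(D(-120,-70,191),Y),(D(-42,95,183),Y),(D(-42,-70,191),Y)]
pts+=[(D(x,y,z),M) for x in(-75,20) for y in(-26,26) for z in(135,175)]+[(D(75,0,175),M)]+[(D(0,0,205),G),(D(-65,-93,380),R),(D(65,-93,380),R)]
crop(ct,(190,30,330,220),3,"pics/a.png",pts); crop(cs,(140,90,350,290),3.5,"pics/b.png",pts)
a=cv2.imread("pics/a.png"); b=cv2.imread("pics/b.png")
E
```

```text
(no output)
```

View pics/a.png

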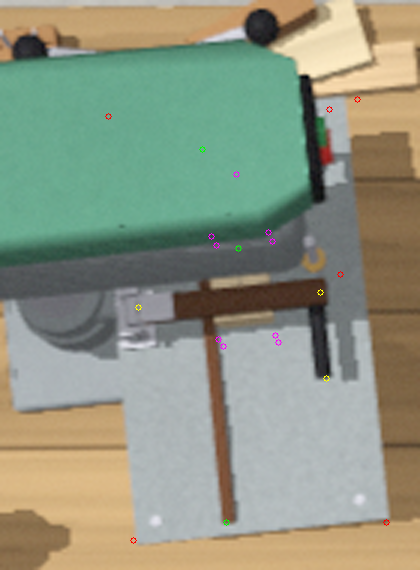

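View pics/b.png

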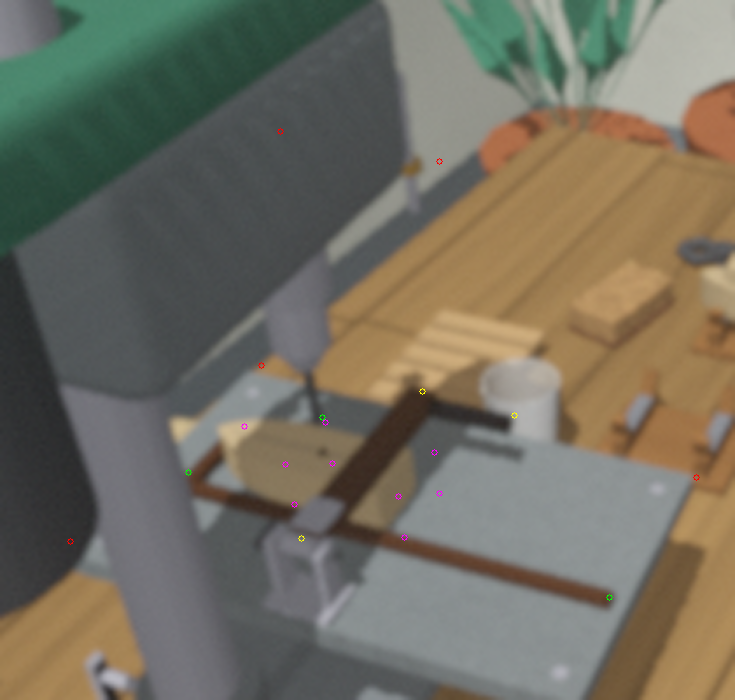

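Emit:
drive_tool:
  commands:
    - {"hand": 0,"turn": 0,"tx": 0.02,"ty": 0.06,"tz": 0}
    - {"hand": 0,"turn": 0,"tx": 0.04,"ty": 0.13,"tz": 0}
    - {"hand": 0,"turn": 0,"tx": 0.06,"ty": 0.2,"tz": 0}
    - {"hand": 0,"turn": -0.02,"tx": 0.09,"ty": 0.28,"tz": 0}
    - {"hand": 0,"turn": -0.05,"tx": 0.12,"ty": 0.36,"tz": 0}
    - {"hand": 0,"turn": -0.08,"tx": 0.14,"ty": 0.44,"tz": 0}
    - {"hand": 0,"turn": -0.11,"tx": 0.17,"ty": 0.52,"tz": 0}
    - {"hand": 0,"turn": -0.11,"tx": 0.19,"ty": 0.6,"tz": 0}
    - {"hand": 0,"turn": -0.11,"tx": 0.22,"ty": 0.68,"tz": 0}
    - {"hand": 0,"turn": -0.11,"tx": 0.25,"ty": 0.76,"tz": 0}

```text
time_s: 3.4
tcp_pos: [0.3713, -0.4742, 0.3202]
eef_rot: [-178.8, 0.0, -176.6]
contact_force: [1.1, -0.6, 0.3]
gripper_width: 0.0878
gripper_force: 0.0
```

Emit:
drive_tool:
  commands:
    - {"hand": 0,"turn": 0,"tx": 0.02,"ty": 0.08,"tz": 0}
    - {"hand": 0,"turn": 0,"tx": 0.05,"ty": 0.16,"tz": 0}
    - {"hand": 0,"turn": 0,"tx": 0.08,"ty": 0.24,"tz": 0}
    - {"hand": 0,"turn": 0,"tx": 0.11,"ty": 0.32,"tz": 0}
    - {"hand": 0,"turn": 0,"tx": 0.14,"ty": 0.4,"tz": 0}
    - {"hand": 0,"turn": 0,"tx": 0.17,"ty": 0.48,"tz": 0}
    - {"hand": 0,"turn": 0,"tx": 0.2,"ty": 0.56,"tz": 0}
    - {"hand": 0,"turn": 0,"tx": 0.22,"ty": 0.64,"tz": 0}
    - {"hand": 0,"turn": 0,"tx": 0.22,"ty": 0.7,"tz": 0}

```text
time_s: 4.3
tcp_pos: [0.504, -0.0535, 0.3198]
eef_rot: [-178.9, 0.0, -176.6]
contact_force: [1.5, -0.1, -0.4]
gripper_width: 0.0876
gripper_force: 0.0
```

```bash
python3 - <<'E'
from h import *
s=r.get_state(); print(s["time_s"],np.round(s["joints"],1),s["tcp_pos"],s["eef_rot"],s["contact_force"]); print(inv(s["tcp_pos"]))
cs=cap("side"); ct=cap("top")
im=np.hstack([cv2.resize(cs["frame"],(800,500))[:, :800]]); 
cv2.imwrite("pics/c.png",np.vstack([cs["frame"][20:300,0:400,::-1],ct["frame"][60:340,150:550,::-1]]))
E
```

```text
4.3 [  17.     1.5  -11.7    1.1  -77.  -103.8] [ 0.50396939 -0.05345458  0.3197649 ] [-1.78934374e+02  2.29091946e-02 -1.76581572e+02] [ 1.52761261 -0.07547291 -0.39587911]
(np.float64(-183.12770044569086), np.float64(-123.19900430779944))
```

View pics/c.png

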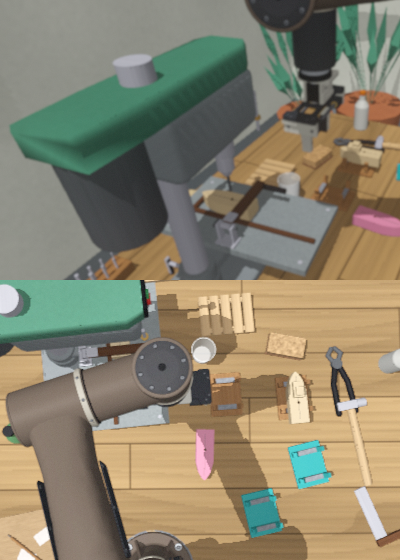

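The wrist is now at top-crop (162,367). The picture also shows that the earlier 1° tilt persisted: beyond its reach the arm leans the tool outward, and that pose is kept. So I can build up the lean-back by stretching in free air. I'll go high over the open bench with the closing line across the reach.

Emit:
drive_tool:
  commands:
    - {"hand": 0,"turn": -0.08,"tx": -0.01,"ty": -0.05,"tz": 0.05}
    - {"hand": 0,"turn": -0.16,"tx": -0.02,"ty": -0.11,"tz": 0.1}
    - {"hand": 0,"turn": -0.24,"tx": -0.03,"ty": -0.18,"tz": 0.15}
    - {"hand": 0,"turn": -0.32,"tx": -0.04,"ty": -0.25,"tz": 0.2}
    - {"hand": 0,"turn": -0.4,"tx": -0.05,"ty": -0.32,"tz": 0.25}
    - {"hand": 0,"turn": -0.48,"tx": -0.06,"ty": -0.39,"tz": 0.3}
    - {"hand": 0,"turn": -0.54,"tx": -0.07,"ty": -0.46,"tz": 0.35}
    - {"hand": 0,"turn": -0.54,"tx": -0.08,"ty": -0.53,"tz": 0.4}
    - {"hand": 0,"turn": -0.54,"tx": -0.09,"ty": -0.6,"tz": 0.44}
    - {"hand": 0,"turn": -0.54,"tx": -0.09,"ty": -0.66,"tz": 0.47}

```text
time_s: 5.4
tcp_pos: [0.4466, -0.4531, 0.6041]
eef_rot: [-179.0, 0.1, 134.7]
contact_force: [2.0, -0.7, 1.2]
gripper_width: 0.0874
gripper_force: 0.0
```

Emit:
drive_tool:
  commands:
    - {"hand": 0,"turn": 0,"tx": 0.05,"ty": -0.05,"tz": 0}
    - {"hand": 0,"turn": 0,"tx": 0.1,"ty": -0.1,"tz": 0}
    - {"hand": 0,"turn": 0,"tx": 0.15,"ty": -0.15,"tz": 0}
    - {"hand": 0,"turn": 0,"tx": 0.18,"ty": -0.18,"tz": 0}
    - {"hand": 0,"turn": 0,"tx": 0.21,"ty": -0.21,"tz": 0}
    - {"hand": 0,"turn": 0,"tx": 0.23,"ty": -0.23,"tz": 0}
    - {"hand": 0,"turn": 0,"tx": 0.25,"ty": -0.25,"tz": 0}
    - {"hand": 0,"turn": 0,"tx": 0.27,"ty": -0.27,"tz": 0}

```text
time_s: 6.2
tcp_pos: [0.5635, -0.5669, 0.5506]
eef_rot: [-178.6, 2.4, 134.8]
contact_force: [0.1, -0.4, 0.1]
gripper_width: 0.0877
gripper_force: 0.0
```

```bash
python3 - <<'E'
from h import *
s=r.get_state(); print(s["time_s"],np.round(s["joints"],2),s["tcp_pos"],s["eef_rot"],s["contact_force"])
E
```

```text
6.2 [ -30.37   38.62   71.71    2.24 -121.1  -103.64] [ 0.56349362 -0.56694242  0.55061741] [-178.64896722    2.39416637  134.83524893] [ 0.14783019 -0.40746862  0.10178481]
```

Emit:
drive_tool:
  commands:
    - {"hand": 0,"turn": 0,"tx": 0.1,"ty": -0.1,"tz": 0}
    - {"hand": 0,"turn": 0,"tx": 0.2,"ty": -0.2,"tz": 0}
    - {"hand": 0,"turn": 0,"tx": 0.3,"ty": -0.3,"tz": 0}
    - {"hand": 0,"turn": 0,"tx": 0.4,"ty": -0.4,"tz": 0}
    - {"hand": 0,"turn": 0,"tx": 0.5,"ty": -0.5,"tz": 0}
    - {"hand": 0,"turn": 0,"tx": 0.6,"ty": -0.6,"tz": 0}

```text
time_s: 6.8
tcp_pos: [0.6365, -0.6415, 0.4408]
eef_rot: [-178.3, 4.5, 134.9]
contact_force: [-0.2, 0.4, 0.1]
gripper_width: 0.0876
gripper_force: 0.0
```

```bash
python3 - <<'E'
from h import *
s=r.get_state(); print(s["time_s"],np.round(s["joints"],2),s["tcp_pos"],s["eef_rot"],s["contact_force"])
E
```

```text
6.8 [ -31.84   46.6    71.7     2.86 -111.09 -102.21] [ 0.63647661 -0.64145747  0.4407627 ] [-178.31213493    4.48805809  134.88849302] [-0.20427555  0.41571623  0.07145149]
```

Emit:
drive_tool:
  commands:
    - {"hand": 0,"turn": 0,"tx": 0.6,"ty": -0.6,"tz": 0.6}
    - {"hand": 0,"turn": 0,"tx": 0.6,"ty": -0.6,"tz": 0.6}

```text
time_s: 7.0
tcp_pos: [0.6448, -0.6508, 0.4496]
eef_rot: [-177.9, 7.0, 135.0]
contact_force: [-0.3, -1.4, 2.7]
gripper_width: 0.0875
gripper_force: 0.0
```

Emit:
drive_tool:
  commands:
    - {"hand": 0,"turn": 0,"tx": 0.6,"ty": -0.6,"tz": 0.6}
    - {"hand": 0,"turn": 0,"tx": 0.6,"ty": -0.6,"tz": 0.6}

```text
time_s: 7.2
tcp_pos: [0.6531, -0.6597, 0.4597]
eef_rot: [-177.7, 9.7, 135.1]
contact_force: [-0.3, -0.5, -0.2]
gripper_width: 0.0876
gripper_force: 0.0
```

Emit:
drive_tool:
  commands:
    - {"hand": 0,"turn": 0,"tx": 0.6,"ty": -0.6,"tz": 0.4}
    - {"hand": 0,"turn": 0,"tx": 0.6,"ty": -0.6,"tz": 0.4}

```text
time_s: 7.4
tcp_pos: [0.6692, -0.6763, 0.4537]
eef_rot: [-177.4, 12.1, 135.2]
contact_force: [0.3, 0.2, -0.6]
gripper_width: 0.0874
gripper_force: 0.0
```

Emit:
drive_tool:
  commands:
    - {"hand": 0,"turn": 0,"tx": 0.6,"ty": -0.6,"tz": 0.4}
    - {"hand": 0,"turn": 0,"tx": 0.6,"ty": -0.6,"tz": 0.4}

```text
time_s: 7.6
tcp_pos: [0.6854, -0.6931, 0.4475]
eef_rot: [-177.0, 14.6, 135.3]
contact_force: [-0.2, 1.2, -0.0]
gripper_width: 0.0876
gripper_force: 0.0
```

```bash
python3 - <<'E'
from h import *
s=r.get_state(); print(s["time_s"],np.round(s["joints"],2),s["tcp_pos"],s["eef_rot"],s["contact_force"])
E
```

```text
7.6 [ -31.6    47.6    71.71    6.25 -100.49 -101.59] [ 0.68541865 -0.69308087  0.44754139] [-177.04910346   14.57162021  135.30854558] [-0.23033794  1.2223639  -0.02027389]
```

Emit:
drive_tool:
  commands:
    - {"hand": 0,"turn": 0,"tx": 0.7,"ty": -0.3,"tz": 0.5}
    - {"hand": 0,"turn": 0,"tx": 0.7,"ty": -0.3,"tz": 0.5}

```text
time_s: 7.8
tcp_pos: [0.7148, -0.682, 0.456]
eef_rot: [-176.8, 17.1, 135.4]
contact_force: [-0.7, 0.4, 0.6]
gripper_width: 0.0879
gripper_force: 0.0
```

Emit:
drive_tool:
  commands:
    - {"hand": 0,"turn": 0,"tx": 0.7,"ty": -0.3,"tz": 0.5}
    - {"hand": 0,"turn": 0,"tx": 0.7,"ty": -0.3,"tz": 0.5}

```text
time_s: 8.0
tcp_pos: [0.7432, -0.6713, 0.4655]
eef_rot: [-176.6, 19.7, 135.7]
contact_force: [0.7, -0.1, 1.3]
gripper_width: 0.0873
gripper_force: 0.0
```

```bash
python3 - <<'E'
from h import *
s=r.get_state(); print(s["time_s"],np.round(s["joints"],2),s["tcp_pos"],s["eef_rot"],s["contact_force"])
E
```

```text
8.0 [ -27.8    47.59   71.7     8.83  -96.07 -104.8 ] [ 0.74322185 -0.67134442  0.46549267] [-176.58600516   19.65715626  135.65927297] [ 0.71144037 -0.12263466  1.29344621]
```

Emit:
drive_tool:
  commands:
    - {"hand": 0,"turn": -0.09,"tx": -0.02,"ty": 0.02,"tz": 0}
    - {"hand": 0,"turn": -0.18,"tx": -0.04,"ty": 0.04,"tz": 0}
    - {"hand": 0,"turn": -0.27,"tx": -0.04,"ty": 0.04,"tz": 0}
    - {"hand": 0,"turn": -0.36,"tx": -0.04,"ty": 0.04,"tz": 0}

```text
time_s: 8.4
tcp_pos: [0.717, -0.6465, 0.4677]
eef_rot: [-176.7, 19.6, 102.9]
contact_force: [0.5, -1.0, 1.7]
gripper_width: 0.0877
gripper_force: 0.0
```

Emit:
drive_tool:
  commands:
    - {"hand": 0,"turn": 0,"tx": 0.7,"ty": -0.5,"tz": 0.5}
    - {"hand": 0,"turn": 0,"tx": 0.7,"ty": -0.5,"tz": 0.5}

```text
time_s: 8.6
tcp_pos: [0.7367, -0.6593, 0.465]
eef_rot: [-177.7, 21.8, 103.7]
contact_force: [0.2, -0.7, 0.0]
gripper_width: 0.0876
gripper_force: 0.0
```

Emit:
drive_tool:
  commands:
    - {"hand": 0,"turn": 0,"tx": 0.7,"ty": -0.5,"tz": 0.5}
    - {"hand": 0,"turn": 0,"tx": 0.7,"ty": -0.5,"tz": 0.5}

```text
time_s: 8.8
tcp_pos: [0.7504, -0.6704, 0.4726]
eef_rot: [-179.1, 24.3, 103.5]
contact_force: [-0.6, 0.5, 0.3]
gripper_width: 0.0877
gripper_force: 0.0
```

Emit:
drive_tool:
  commands:
    - {"hand": 0,"turn": 0,"tx": 0.7,"ty": -0.5,"tz": 0.5}
    - {"hand": 0,"turn": 0,"tx": 0.7,"ty": -0.5,"tz": 0.5}

```text
time_s: 9.0
tcp_pos: [0.7656, -0.6808, 0.476]
eef_rot: [179.6, 26.6, 103.4]
contact_force: [-0.6, 0.2, -0.5]
gripper_width: 0.0879
gripper_force: 0.0
```

```bash
python3 - <<'E'
from h import *
s=r.get_state(); print(s["time_s"],np.round(s["joints"],2),s["tcp_pos"],s["eef_rot"],s["contact_force"])
E
```

```text
9.0 [ -23.88   50.37   71.64   20.69  -93.78 -138.  ] [ 0.76555388 -0.68081547  0.47599882] [179.60791002  26.6463346  103.44869124] [-0.55699989  0.24671474 -0.49382084]
```

Leaning in free air worked: roll is 180, pitch 26.6, and the closing line is square to the lean. Next I'll turn the tool to face the drill and go to the handle.

Emit:
drive_tool:
  commands:
    - {"hand": 0,"turn": 0.09,"tx": -0.04,"ty": 0.07,"tz": 0}
    - {"hand": 0,"turn": 0.18,"tx": -0.08,"ty": 0.14,"tz": 0}
    - {"hand": 0,"turn": 0.27,"tx": -0.12,"ty": 0.21,"tz": 0}
    - {"hand": 0,"turn": 0.36,"tx": -0.16,"ty": 0.28,"tz": 0}
    - {"hand": 0,"turn": 0.45,"tx": -0.21,"ty": 0.35,"tz": 0}
    - {"hand": 0,"turn": 0.54,"tx": -0.25,"ty": 0.42,"tz": 0}
    - {"hand": 0,"turn": 0.63,"tx": -0.3,"ty": 0.5,"tz": 0}
    - {"hand": 0,"turn": 0.72,"tx": -0.34,"ty": 0.58,"tz": 0}
    - {"hand": 0,"turn": 0.81,"tx": -0.39,"ty": 0.66,"tz": 0}
    - {"hand": 0,"turn": 0.89,"tx": -0.43,"ty": 0.74,"tz": 0}

```text
time_s: 10.0
tcp_pos: [0.5397, -0.2971, 0.4757]
eef_rot: [179.8, 26.7, -178.7]
contact_force: [0.3, -0.3, 0.2]
gripper_width: 0.0883
gripper_force: 0.0
```

```bash
python3 - <<'E'
from h import *
s=r.get_state(); print(s["time_s"],np.round(s["joints"],2),s["tcp_pos"],s["eef_rot"],s["contact_force"])
E
```

```text
10.0 [-15.85  -2.46   2.65  -8.34 -69.7  -71.66] [ 0.53970452 -0.29706738  0.47568768] [ 179.78797421   26.69762228 -178.69588902] [ 0.25899314 -0.29765437  0.18813186]
```

Emit:
drive_tool:
  commands:
    - {"hand": 0,"turn": 0.026,"tx": 0,"ty": 0.08,"tz": -0.02}
    - {"hand": 0,"turn": 0.026,"tx": 0,"ty": 0.16,"tz": -0.05}
    - {"hand": 0,"turn": 0.026,"tx": 0,"ty": 0.23,"tz": -0.1}
    - {"hand": 0,"turn": 0.026,"tx": 0,"ty": 0.3,"tz": -0.15}
    - {"hand": 0,"turn": 0.026,"tx": 0,"ty": 0.37,"tz": -0.2}
    - {"hand": 0,"turn": 0.026,"tx": 0.01,"ty": 0.43,"tz": -0.25}
    - {"hand": 0,"turn": 0.026,"tx": 0.013,"ty": 0.48,"tz": -0.31}
    - {"hand": 0,"turn": 0.026,"tx": 0.013,"ty": 0.5,"tz": -0.36}
    - {"hand": 0,"turn": 0.026,"tx": 0.013,"ty": 0.5,"tz": -0.36}

```text
time_s: 10.9
tcp_pos: [0.5468, 0.0013, 0.2539]
eef_rot: [179.8, 26.2, -176.6]
contact_force: [-0.1, -0.8, -0.0]
gripper_width: 0.0879
gripper_force: 0.0
```

```bash
python3 - <<'E'
from h import *
s=r.get_state(); print(s["time_s"],np.round(s["joints"],1),s["tcp_pos"],s["eef_rot"]); print(inv(s["tcp_pos"]))
cs=cap("side"); ct=cap("top")
a=cv2.resize(cs["frame"][100:270,150:350,::-1],None,fx=3,fy=3,interpolation=cv2.INTER_CUBIC)
for p in(D(-120,-70,183),D(-92,-70,191),s["tcp_pos"]):
    u,v=proj(cs,p); cv2.circle(a,(int((u-149.5)*3),int((v-99.5)*3)),3,(0,0,255),1)
cv2.imwrite("pics/d.png",a)
E
```

```text
10.9 [  27.2   -8.4  -41.2   18.1  -34.3 -126.7] [0.54676179 0.00131884 0.25393123] [ 179.840122     26.17960626 -176.5781325 ]
(np.float64(-136.98049417663026), np.float64(-71.2206258608384))
```

View pics/d.png

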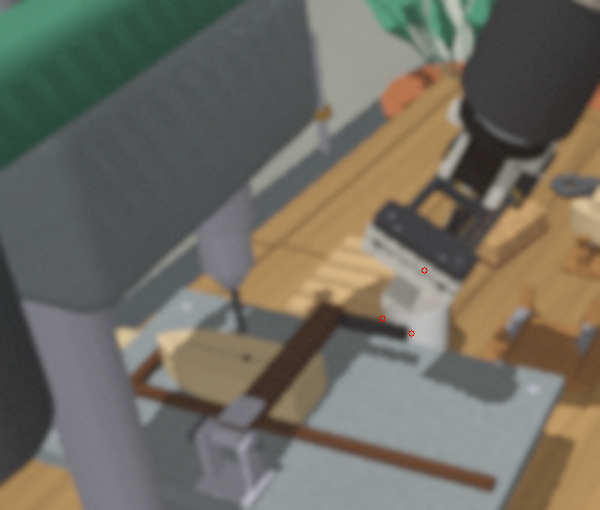

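The handle tip is at crop (404,335), within a few mm of the model point at (411,333). The leaned tool passes in front of the head. I'll descend along the tool axis and grip the rod.

Emit:
drive_tool:
  commands:
    - {"hand": 0,"turn": 0,"tx": 0.03,"ty": 0.003,"tz": -0.06}
    - {"hand": 0,"turn": 0,"tx": 0.06,"ty": 0.006,"tz": -0.12}
    - {"hand": 0,"turn": 0,"tx": 0.075,"ty": 0.007,"tz": -0.147}
    - {"hand": 0.6,"turn": 0,"tx": 0.075,"ty": 0.007,"tz": -0.147}
    - {"hand": 0.6,"turn": 0,"tx": 0.075,"ty": 0.007,"tz": -0.147}
    - {"hand": 1,"turn": 0,"tx": 0.075,"ty": 0.007,"tz": -0.147}
    - {"hand": 1,"turn": 0,"tx": 0.075,"ty": 0.007,"tz": -0.147}
  grip_force: 10

```text
time_s: 11.7
tcp_pos: [0.5955, 0.0054, 0.1724]
eef_rot: [179.7, 26.7, -176.8]
contact_force: [0.1, -0.6, 0.9]
gripper_width: 0.0612
gripper_force: 0.0
```

Emit:
drive_tool:
  commands:
    - {"hand": 1,"turn": 0,"tx": 0,"ty": 0,"tz": 0}
    - {"hand": 1,"turn": 0,"tx": 0,"ty": 0,"tz": 0}
    - {"hand": 1,"turn": 0,"tx": 0,"ty": 0,"tz": 0}

```text
time_s: 12.0
tcp_pos: [0.5948, 0.0054, 0.1706]
eef_rot: [179.7, 26.6, -176.8]
contact_force: [-0.1, -0.1, -0.3]
gripper_width: 0.0375
gripper_force: 0.0
```

```bash
python3 - <<'E'
from h import *
s=r.get_state(); print(s["tcp_pos"],s["eef_rot"],s["contact_force"],s["gripper_width"],s["gripper_force"]); print(inv(s["tcp_pos"]))
E
```

```text
[0.59477661 0.00537183 0.17055307] [ 179.72503518   26.5548754  -176.75564173] [-0.13091261 -0.09045332 -0.27012681] 0.03750919945568239 0.0
(np.float64(-88.80592857503767), np.float64(-70.19050752153753))
```

Emit:
drive_tool:
  commands:
    - {"hand": 1,"turn": 0,"tx": 0,"ty": 0,"tz": 0}
    - {"hand": 1,"turn": 0,"tx": 0,"ty": 0,"tz": 0}
    - {"hand": 1,"turn": 0,"tx": 0,"ty": 0,"tz": 0}
    - {"hand": 1,"turn": 0,"tx": 0,"ty": 0,"tz": 0}

```text
time_s: 12.4
tcp_pos: [0.5951, 0.008, 0.1701]
eef_rot: [179.6, 26.6, -176.6]
contact_force: [-12.0, 19.2, 0.8]
gripper_width: 0.017
gripper_force: 10.2
```

```bash
python3 - <<'E'
from h import *
s=r.get_state(); print(s["tcp_pos"],s["eef_rot"],s["contact_force"],s["gripper_width"],s["gripper_force"]); print(inv(s["tcp_pos"]))
E
```

```text
[0.59510878 0.00799949 0.17013623] [ 179.59476645   26.62918009 -176.57493607] [-11.95387181  19.22857551   0.79840293] 0.017004766926444027 10.160502791404724
(np.float64(-88.30942184613247), np.float64(-67.58888264855504))
```

```bash
python3 - <<'E'
import numpy as np
f=lambda p:np.array([-.0628*(.001+.165*(1-np.cos(p))),.998*(.001+.165*(1-np.cos(p))),.165*np.sin(p)])/.6
P=np.linspace(0,1.68,19)[1:]
print(np.round([f(p) for p in P[:9]],3).tolist()); b=f(P[8]); print(np.round([f(p)-np.round(b,3) for p in P[9:]],3).tolist())
E
```

```text
[[-0.0, 0.003, 0.026], [-0.0, 0.006, 0.051], [-0.001, 0.012, 0.076], [-0.001, 0.021, 0.1], [-0.002, 0.031, 0.124], [-0.003, 0.044, 0.146], [-0.004, 0.058, 0.167], [-0.005, 0.075, 0.187], [-0.006, 0.093, 0.205]]
[[-0.001, 0.02, 0.016], [-0.002, 0.041, 0.03], [-0.004, 0.064, 0.043], [-0.005, 0.087, 0.053], [-0.007, 0.111, 0.06], [-0.008, 0.136, 0.066], [-0.01, 0.162, 0.069], [-0.012, 0.187, 0.07], [-0.013, 0.213, 0.068]]
```

Emit:
drive_tool:
  commands:
    - {"hand": 1,"turn": 0,"tx": 0,"ty": 0.006,"tz": 0.013}
    - {"hand": 1,"turn": 0,"tx": 0,"ty": 0.008,"tz": 0.026}
    - {"hand": 1,"turn": 0,"tx": 0,"ty": 0.01,"tz": 0.051}
    - {"hand": 1,"turn": 0,"tx": -0.001,"ty": 0.016,"tz": 0.076}
    - {"hand": 1,"turn": 0,"tx": -0.001,"ty": 0.025,"tz": 0.1}
    - {"hand": 1,"turn": 0,"tx": -0.002,"ty": 0.035,"tz": 0.124}
    - {"hand": 1,"turn": 0,"tx": -0.003,"ty": 0.048,"tz": 0.146}
    - {"hand": 1,"turn": 0,"tx": -0.004,"ty": 0.062,"tz": 0.167}
    - {"hand": 1,"turn": 0,"tx": -0.005,"ty": 0.079,"tz": 0.187}
    - {"hand": 1,"turn": 0,"tx": -0.006,"ty": 0.097,"tz": 0.205}

```text
time_s: 13.4
tcp_pos: [0.5899, 0.0616, 0.2935]
eef_rot: [179.9, 26.4, -176.8]
contact_force: [-3.5, -6.6, 2.6]
gripper_width: 0.0159
gripper_force: 10.1
```

```bash
python3 - <<'E'
from h import *
s=r.get_state(); print(s["joints"].round(1),s["tcp_pos"],s["eef_rot"],s["contact_force"],s["gripper_width"],s["gripper_force"]); print(inv(s["tcp_pos"]))
E
```

```text
[  32.1   -5.   -33.7   19.6  -39.5 -131.7] [0.5899438  0.0615685  0.29346484] [ 179.90820049   26.37998753 -176.81616127] [-3.53674387 -6.62005832  2.55184969] 0.01585137209469342 10.086341947317123
(np.float64(-90.10058092847119), np.float64(-13.801273678059971))
```

Small forces and the rod is held. Continuing the arc.

Emit:
drive_tool:
  commands:
    - {"hand": 1,"turn": 0,"tx": -0.001,"ty": 0.02,"tz": 0.016}
    - {"hand": 1,"turn": 0,"tx": -0.002,"ty": 0.041,"tz": 0.03}
    - {"hand": 1,"turn": 0,"tx": -0.004,"ty": 0.064,"tz": 0.043}
    - {"hand": 1,"turn": 0,"tx": -0.005,"ty": 0.087,"tz": 0.053}
    - {"hand": 1,"turn": 0,"tx": -0.007,"ty": 0.111,"tz": 0.06}
    - {"hand": 1,"turn": 0,"tx": -0.008,"ty": 0.136,"tz": 0.066}
    - {"hand": 1,"turn": 0,"tx": -0.01,"ty": 0.162,"tz": 0.069}
    - {"hand": 1,"turn": 0,"tx": -0.012,"ty": 0.187,"tz": 0.07}
    - {"hand": 1,"turn": 0,"tx": -0.013,"ty": 0.213,"tz": 0.068}
    - {"hand": 1,"turn": 0,"tx": -0.013,"ty": 0.213,"tz": 0.068}

```text
time_s: 14.4
tcp_pos: [0.5824, 0.192, 0.3334]
eef_rot: [179.8, 26.4, -176.7]
contact_force: [-8.4, 0.9, 2.6]
gripper_width: 0.0155
gripper_force: 10.0
```

```bash
python3 - <<'E'
from h import *
s=r.get_state(); print(s["joints"].round(1),s["tcp_pos"],s["eef_rot"],s["contact_force"],s["gripper_width"],s["gripper_force"]); print(inv(s["tcp_pos"]))
E
```

```text
[  46.3   -3.4  -28.7   24.2  -47.2 -146.9] [0.58239743 0.19195394 0.33344198] [ 179.79520292   26.41923846 -176.70064867] [-8.37587564  0.8553564   2.63005317] 0.015467131643665536 10.041586607694626
(np.float64(-89.44508924702974), np.float64(116.80072549612329))
```

Emit:
drive_tool:
  commands:
    - {"hand": 0,"turn": 0,"tx": 0,"ty": 0,"tz": 0}
    - {"hand": 0,"turn": 0,"tx": 0,"ty": 0,"tz": 0}
    - {"hand": 0,"turn": 0,"tx": 0,"ty": 0,"tz": 0}
    - {"hand": 0,"turn": 0,"tx": -0.03,"ty": 0,"tz": 0}
    - {"hand": 0,"turn": 0,"tx": -0.07,"ty": 0,"tz": 0}
    - {"hand": 0,"turn": 0,"tx": -0.12,"ty": 0,"tz": 0}
    - {"hand": 0,"turn": 0,"tx": -0.12,"ty": -0.07,"tz": -0.02}
    - {"hand": 0,"turn": 0,"tx": -0.12,"ty": -0.14,"tz": -0.04}
    - {"hand": 0,"turn": 0,"tx": -0.12,"ty": -0.22,"tz": -0.05}
  grip_force: 4

```text
time_s: 15.3
tcp_pos: [0.5105, 0.0585, 0.3032]
eef_rot: [179.7, 26.5, -176.6]
contact_force: [0.7, -0.3, 0.9]
gripper_width: 0.0823
gripper_force: 0.0
```

```bash
python3 - <<'E'
from h import *
s=r.get_state(); print(s["time_s"],s["tcp_pos"],s["eef_rot"]); print(inv(s["tcp_pos"]))
cs=cap("side"); ct=cap("top")
def mk(c,box,k):
    a0,b0,a1,b1=box
    a=cv2.resize(c["frame"][b0:b1,a0:a1,::-1],None,fx=k,fy=k,interpolation=cv2.INTER_CUBIC)
    def dot(p,col):
        u,v=proj(c,p); cv2.circle(a,(int((u-a0+.5)*k),int((v-b0+.5)*k)),3,col,1)
    for y in(-26,26):
        for z in(135,175): dot(D(-60,y,z),(0,0,255))
    dot(D(90,0,175),(255,0,255)); dot(D(35,26,175),(255,0,255)); dot(D(-240,32.5,143),(0,255,0)); dot(D(110,38.5,143),(0,255,0))
    for y in(-115,120): dot(D(-250,y,135),(255,0,0))
    return a
a=mk(cs,(170,180,350,290),4); cv2.imwrite("pics/e.png",a)
cv2.imwrite("pics/f.png",ct["frame"][:,:,::-1])
E
```

```text
15.3 [0.51048366 0.05853152 0.30315483] [ 179.7497888    26.51252372 -176.60485755]
(np.float64(-169.59461541381145), np.float64(-11.842916032932793))
```

View pics/e.png

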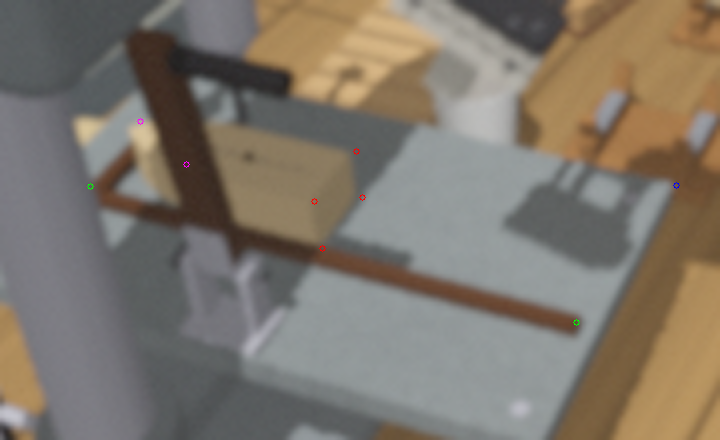

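The bar stands up past vertical at (190,150). The hull's stern edges are at (352,150) and (315,206), which match the model at stern x = -60. I'll go down behind the stern.

Emit:
drive_tool:
  commands:
    - {"hand": 0,"turn": 0,"tx": 0.03,"ty": 0.003,"tz": -0.07}
    - {"hand": 0,"turn": 0,"tx": 0.06,"ty": 0.005,"tz": -0.14}
    - {"hand": 0,"turn": 0,"tx": 0.09,"ty": 0.007,"tz": -0.2}
    - {"hand": 0,"turn": 0,"tx": 0.107,"ty": 0.008,"tz": -0.24}
    - {"hand": 0,"turn": 0,"tx": 0.107,"ty": 0.008,"tz": -0.25}
    - {"hand": 0,"turn": 0,"tx": 0.107,"ty": 0.008,"tz": -0.25}

```text
time_s: 16.0
tcp_pos: [0.5749, 0.0628, 0.1517]
eef_rot: [179.9, 26.3, -176.8]
contact_force: [-0.2, -0.7, 0.6]
gripper_width: 0.088
gripper_force: 0.0
```

```bash
python3 - <<'E'
from h import *
s=r.get_state(); print(s["tcp_pos"],s["eef_rot"],s["gripper_width"]); print(inv(s["tcp_pos"]))
t=D(-38.5,-11); print((t-s["tcp_pos"])/.6)
E
```

```text
[0.57492181 0.06277705 0.15172587] [ 179.85452441   26.31094299 -176.78724676] 0.08798099928139641
(np.float64(-105.01704244795181), np.float64(-11.65186962332411))
[ 0.11057476  0.00804537 -0.25287646]
```

Emit:
drive_tool:
  commands:
    - {"hand": 0,"turn": 0,"tx": 0.03,"ty": 0.002,"tz": 0.002}
    - {"hand": 0,"turn": 0,"tx": 0.06,"ty": 0.004,"tz": 0.002}
    - {"hand": 0,"turn": 0,"tx": 0.09,"ty": 0.006,"tz": 0.002}
    - {"hand": 0,"turn": 0,"tx": 0.11,"ty": 0.008,"tz": 0.002}
    - {"hand": 0,"turn": 0,"tx": 0.11,"ty": 0.008,"tz": 0.002}

```text
time_s: 16.5
tcp_pos: [0.6432, 0.0698, 0.1561]
eef_rot: [179.7, 26.6, -176.8]
contact_force: [-0.0, -0.5, -0.2]
gripper_width: 0.0875
gripper_force: 0.0
```

Emit:
drive_tool:
  commands:
    - {"hand": 0.3,"turn": 0,"tx": 0,"ty": 0,"tz": 0}
    - {"hand": 0.3,"turn": 0,"tx": 0,"ty": 0,"tz": 0}
    - {"hand": 0.38,"turn": 0,"tx": 0,"ty": 0,"tz": 0}
    - {"hand": 0.42,"turn": 0,"tx": 0,"ty": 0,"tz": 0}
    - {"hand": 0.5,"turn": 0,"tx": 0,"ty": 0,"tz": 0}
    - {"hand": 0.5,"turn": 0,"tx": 0,"ty": 0,"tz": 0}
    - {"hand": 0.5,"turn": 0,"tx": 0,"ty": 0,"tz": 0}
  grip_force: 4

```text
time_s: 17.2
tcp_pos: [0.6415, 0.0687, 0.1552]
eef_rot: [179.7, 26.5, -176.8]
contact_force: [-1.3, 0.7, 1.7]
gripper_width: 0.0545
gripper_force: 3.9
```

```bash
python3 - <<'E'
from h import *
s=r.get_state(); print(s["tcp_pos"],s["eef_rot"],s["contact_force"],s["gripper_width"],s["gripper_force"]); print(inv(s["tcp_pos"]))
E
```

```text
[0.64151149 0.06869678 0.15522154] [ 179.740212     26.52311188 -176.77255373] [-1.29416198  0.6847154   1.66213971] 0.05450673668649814 3.9398041286040097
(np.float64(-38.18705933154514), np.float64(-9.92501630975697))
```

Emit:
drive_tool:
  commands:
    - {"hand": 0.5,"turn": 0,"tx": 0,"ty": 0,"tz": 0}
    - {"hand": 0.5,"turn": 0,"tx": -0.01,"ty": -0.001,"tz": 0}
    - {"hand": 0.5,"turn": 0,"tx": -0.025,"ty": -0.002,"tz": 0}
    - {"hand": 0.5,"turn": 0,"tx": -0.045,"ty": -0.003,"tz": 0}
    - {"hand": 0.5,"turn": 0,"tx": -0.065,"ty": -0.004,"tz": 0}
    - {"hand": 0.5,"turn": 0,"tx": -0.085,"ty": -0.005,"tz": 0}
    - {"hand": 0.5,"turn": 0,"tx": -0.1,"ty": -0.006,"tz": 0}
    - {"hand": 0.5,"turn": 0,"tx": -0.1,"ty": -0.006,"tz": 0}
  grip_force: 5

```text
time_s: 18.0
tcp_pos: [0.5801, 0.0647, 0.1552]
eef_rot: [179.7, 26.5, -176.8]
contact_force: [-0.6, 0.4, 0.6]
gripper_width: 0.0541
gripper_force: 4.9
```

```bash
python3 - <<'E'
from h import *
s=r.get_state(); print(s["tcp_pos"],s["eef_rot"],s["contact_force"],s["gripper_width"],s["gripper_force"]); print(inv(s["tcp_pos"]))
cs=cap("side"); ct=cap("top")
def mk(c,box,k):
    a0,b0,a1,b1=box
    a=cv2.resize(c["frame"][b0:b1,a0:a1,::-1],None,fx=k,fy=k,interpolation=cv2.INTER_CUBIC)
    def dot(p,col):
        u,v=proj(c,p); cv2.circle(a,(int((u-a0+.5)*k),int((v-b0+.5)*k)),3,col,1)
    for y in(-36,16): dot(D(-120,y,175),(0,0,255))
    dot(D(30,-10,175),(255,0,255)); 
    for x in(-40,40):
        for y in(-37,37): pass
    return a
a=mk(cs,(170,170,350,290),4); cv2.imwrite("pics/g.png",a)
E
```

```text
[0.58008401 0.06474087 0.15524218] [ 179.74165654   26.52227559 -176.76075266] [-0.62331077  0.43233028  0.58619777] 0.054102269192174576 4.90004479768686
(np.float64(-99.74172071036381), np.float64(-10.016055418028483))
```

View pics/g.png

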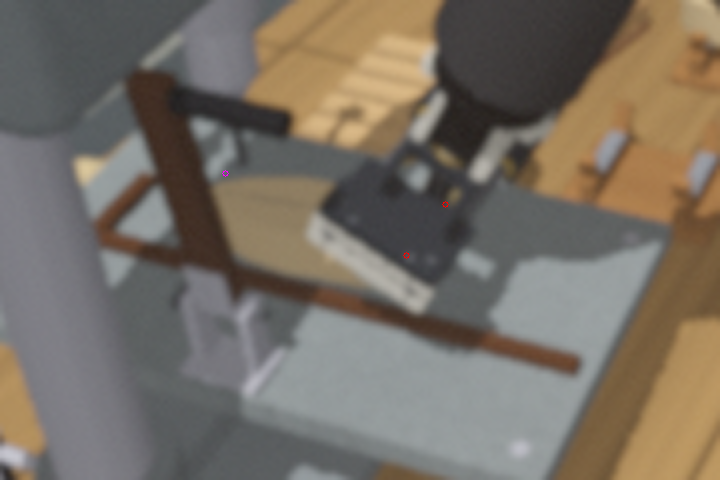

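The hull follows: its bow is at (222,178) against the model's (225,174). Sliding on.

Emit:
drive_tool:
  commands:
    - {"hand": 0.5,"turn": 0,"tx": -0.015,"ty": -0.001,"tz": 0}
    - {"hand": 0.5,"turn": 0,"tx": -0.04,"ty": -0.002,"tz": 0}
    - {"hand": 0.5,"turn": 0,"tx": -0.065,"ty": -0.004,"tz": 0}
    - {"hand": 0.5,"turn": 0,"tx": -0.09,"ty": -0.006,"tz": 0}
    - {"hand": 0.5,"turn": 0,"tx": -0.115,"ty": -0.007,"tz": 0}
    - {"hand": 0.5,"turn": 0,"tx": -0.14,"ty": -0.009,"tz": 0}
    - {"hand": 0.5,"turn": 0,"tx": -0.165,"ty": -0.01,"tz": 0}
    - {"hand": 0.5,"turn": 0,"tx": -0.185,"ty": -0.012,"tz": 0}
    - {"hand": 0.5,"turn": 0,"tx": -0.185,"ty": -0.012,"tz": 0}
    - {"hand": 0.5,"turn": 0,"tx": -0.185,"ty": -0.012,"tz": 0}

```text
time_s: 19.1
tcp_pos: [0.4809, 0.0567, 0.1725]
eef_rot: [179.2, 24.9, -176.7]
contact_force: [0.1, 0.1, -0.6]
gripper_width: 0.0538
gripper_force: 4.9
```

Emit:
drive_tool:
  commands:
    - {"hand": 0.3,"turn": 0,"tx": 0,"ty": 0,"tz": 0}
    - {"hand": 0,"turn": 0,"tx": 0,"ty": 0,"tz": 0}
    - {"hand": 0,"turn": 0,"tx": 0,"ty": 0,"tz": 0}
    - {"hand": 0,"turn": 0,"tx": 0,"ty": 0,"tz": 0}
    - {"hand": 0,"turn": 0,"tx": 0,"ty": 0,"tz": 0}

```text
time_s: 19.6
tcp_pos: [0.4811, 0.0563, 0.1721]
eef_rot: [179.3, 24.8, -176.8]
contact_force: [-0.1, 0.3, 0.3]
gripper_width: 0.0856
gripper_force: 0.0
```

```bash
python3 - <<'E'
from h import *
s=r.get_state(); print(s["time_s"],s["joints"].round(1),s["tcp_pos"],s["eef_rot"],s["contact_force"],s["gripper_width"],s["gripper_force"]); print(inv(s["tcp_pos"]))
cs=cap("side"); ct=cap("top")
for n,c in(("side",cs),("top",ct)):
    for l in("hull","cradle_free","finished_hull"):
        for t in r.trace(l,n)[:3]:
            print(n,l,round(t["score"],2),np.round(t["extent"]).tolist())
cv2.imwrite("pics/h_raw.png",ct["frame"][:,:,::-1]); cv2.imwrite("pics/hs_raw.png",cs["frame"][:,:,::-1])
cv2.imwrite("pics/h.png",np.hstack([cv2.resize(ct["frame"][120:230,220:410,::-1],None,fx=2.1,fy=2.1*1.5)[:, :400],cv2.resize(cs["frame"][150:265,200:360,::-1],None,fx=2.5,fy=346/115)[:, :400]]) if 0 else np.vstack([cv2.resize(ct["frame"][125:220,220:410,::-1],(800*3//4,300)),cv2.resize(cs["frame"][165:265,190:390,::-1],(600,300))]))
E
```

```text
19.6 [  36.9   -9.9  -58.2   33.4  -23.8 -152.2] [0.48113864 0.05628345 0.1720741 ] [ 179.28716492   24.80511017 -176.75370641] [-0.14168442  0.34232871  0.28742704] 0.08560285137094621 0.0
(np.float64(-199.02289073204284), np.float64(-12.243959704673744))
side hull 0.85 [355.0, 225.0, 402.0, 254.0]
side hull 0.83 [258.0, 221.0, 310.0, 252.0]
side hull 0.19 [11.0, 55.0, 337.0, 351.0]
side cradle_free 0.88 [398.0, 177.0, 430.0, 204.0]
side cradle_free 0.81 [429.0, 214.0, 462.0, 241.0]
side cradle_free 0.75 [325.0, 199.0, 356.0, 231.0]
side finished_hull 0.74 [366.0, 169.0, 385.0, 187.0]
side finished_hull 0.58 [327.0, 200.0, 356.0, 234.0]
top hull 0.73 [268.0, 140.0, 287.0, 188.0]
top hull 0.57 [348.0, 210.0, 365.0, 262.0]
top cradle_free 0.62 [437.0, 218.0, 481.0, 272.0]
top cradle_free 0.57 [390.0, 267.0, 433.0, 318.0]
top cradle_free 0.56 [360.0, 153.0, 395.0, 197.0]
top finished_hull 0.87 [439.0, 153.0, 462.0, 202.0]
```

View pics/h.png

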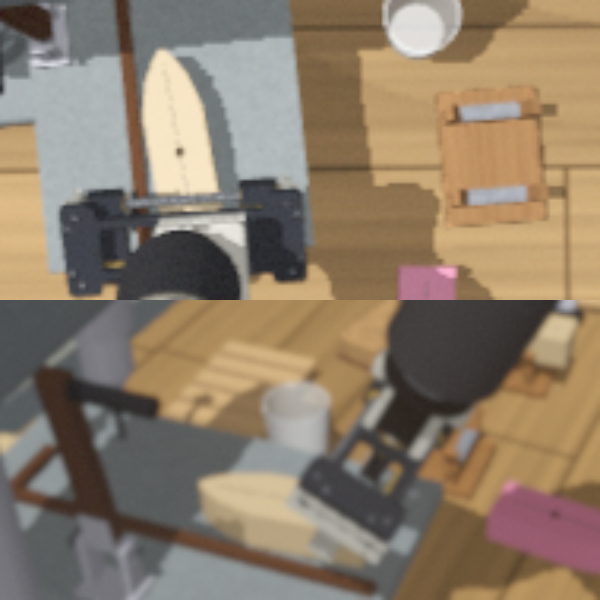

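```bash
python3 - <<'E'
from h import *
ct=r.capture("top"); cs=r.capture("side")
bow=onz(ct,220+162*190/600,125+50*95/300,.175); hole=onz(ct,220+180*190/600,125+152*95/300,.175)
d=bow-hole; print(bow,hole,np.linalg.norm(d),np.degrees(np.arctan2(d[1],d[0])),inv(bow),inv(hole))
t=[t for t in r.trace("hull","top") if t["extent"][0]<300][0]["pixels"]
ys,xs=np.nonzero(t)
# deck centreline per row
P=[];
for v in range(146,180,2):
    x=xs[ys==v]
    if len(x)>5: P.append(onz(ct,(x.min()+x.max())/2,v,.165))
P=np.array(P); k=np.polyfit(P[:,0],P[:,1],1); print("yaw",np.degrees(np.arctan(k[0])),"y at x=.53",np.polyval(k,.53))
# free cradle
t=[t for t in r.trace("cradle_free","top") if 350<t["extent"][0]<370][0]
m=t["pixels"].astype(np.uint8); c=max(cv2.findContours(m,0,2)[0],key=cv2.contourArea); R=cv2.minAreaRect(c); print(R)
box=cv2.boxPoints(R); print([onz(ct,*b,.02).round(4).tolist() for b in box], onz(ct,*R[0],.02))
# base/crop corners read off the picture (crop px): base top z=.012
for p in((437,92),(540,87),(447,226),(547,220)): print(onz(ct,220+p[0]*190/600,125+p[1]*95/300,.012))
E
```

```text
[0.60721171 0.07768949 0.175     ] [0.51880567 0.06232724 0.175     ] 0.08973085894290216 9.857810110761353 (np.float64(-71.85449676739563), np.float64(1.2036511619520818)) (np.float64(-161.05069341007766), np.float64(-8.577225644909527))
yaw 10.498093463290306 y at x=.53 0.06465595934504371
((375.3238220214844, 174.0614776611328), (42.55179977416992, 31.415903091430664), 84.80557250976562)
[[0.5894, -0.1689, 0.02], [0.5974, -0.2636, 0.02], [0.4689, -0.2733, 0.02], [0.461, -0.179, 0.02]] [ 0.52900034 -0.2212125   0.02      ]
[ 0.59092721 -0.17137462  0.012     ]
[ 0.59509007 -0.27061187  0.012     ]
[ 0.46168236 -0.1795137   0.012     ]
[ 0.4667875  -0.27540685  0.012     ]
```

The hull lies flat on the board. Its bow is at top-crop (162,50) and its hole at (180,152), so its origin is about 146 mm in front of the spindle, with about 6° of yaw. The free cradle is at (492,155) in the crop. Next I'll regrip the hull at its balance point, turned to its yaw.

Emit:
drive_tool:
  commands:
    - {"hand": 0,"turn": 0,"tx": 0.01,"ty": 0.002,"tz": 0.03}
    - {"hand": 0,"turn": 0.03,"tx": 0.04,"ty": 0.007,"tz": 0.035}
    - {"hand": 0,"turn": 0.075,"tx": 0.08,"ty": 0.013,"tz": 0.035}
    - {"hand": 0,"turn": 0.075,"tx": 0.089,"ty": 0.015,"tz": 0.03}
    - {"hand": 0,"turn": 0.075,"tx": 0.089,"ty": 0.015,"tz": -0.01}
    - {"hand": 0,"turn": 0.075,"tx": 0.089,"ty": 0.015,"tz": -0.032}
    - {"hand": 0,"turn": 0.075,"tx": 0.089,"ty": 0.015,"tz": -0.032}

```text
time_s: 20.9
tcp_pos: [0.5328, 0.0642, 0.1505]
eef_rot: [179.4, 24.6, -170.0]
contact_force: [0.4, 0.2, 0.0]
gripper_width: 0.0875
gripper_force: 0.0
```

Emit:
drive_tool:
  commands:
    - {"hand": 0.3,"turn": 0,"tx": 0,"ty": 0,"tz": 0}
    - {"hand": 0.3,"turn": 0,"tx": 0,"ty": 0,"tz": 0}
    - {"hand": 0.38,"turn": 0,"tx": 0,"ty": 0,"tz": 0}
    - {"hand": 0.42,"turn": 0,"tx": 0,"ty": 0,"tz": 0}
    - {"hand": 0.5,"turn": 0,"tx": 0,"ty": 0,"tz": 0}
    - {"hand": 0.5,"turn": 0,"tx": 0,"ty": 0,"tz": 0}
    - {"hand": 0.5,"turn": 0,"tx": 0,"ty": 0,"tz": 0}
    - {"hand": 0.5,"turn": 0,"tx": 0,"ty": 0,"tz": 0}
  grip_force: 6

```text
time_s: 21.7
tcp_pos: [0.5349, 0.0657, 0.1537]
eef_rot: [179.2, 24.9, -170.0]
contact_force: [-4.0, 0.4, 5.5]
gripper_width: 0.052
gripper_force: 6.0
```

```bash
python3 - <<'E'
from h import *
s=r.get_state(); print(s["time_s"],s["joints"].round(1),s["tcp_pos"],s["eef_rot"],s["contact_force"],s["gripper_width"],s["gripper_force"]); print(inv(s["tcp_pos"]))
E
```

```text
21.7 [  31.3   -2.   -53.1   28.3  -17.3 -136.7] [0.53490769 0.06573517 0.15370908] [ 179.24475935   24.89264269 -169.99184344] [-4.01988071  0.37830575  5.51390682] 0.05202192928484137 6.008879542350769
(np.float64(-144.76646187343772), np.float64(-6.187082102793818))
```

Emit:
drive_tool:
  commands:
    - {"hand": 0.5,"turn": 0,"tx": 0,"ty": 0,"tz": 0.005}
    - {"hand": 0.5,"turn": 0,"tx": 0,"ty": 0,"tz": 0.015}
    - {"hand": 0.5,"turn": 0,"tx": 0,"ty": 0,"tz": 0.03}
    - {"hand": 0.5,"turn": 0,"tx": 0,"ty": 0,"tz": 0.05}
    - {"hand": 0.5,"turn": 0,"tx": 0,"ty": 0,"tz": 0.06}
    - {"hand": 0.5,"turn": 0,"tx": 0,"ty": 0,"tz": 0.06}

```text
time_s: 22.3
tcp_pos: [0.5351, 0.066, 0.1903]
eef_rot: [179.2, 24.9, -170.0]
contact_force: [0.3, -0.2, -0.5]
gripper_width: 0.0521
gripper_force: 6.0
```

```bash
python3 - <<'E'
from h import *
s=r.get_state(); print(s["time_s"],s["joints"].round(1),s["tcp_pos"],s["eef_rot"],s["contact_force"],s["gripper_width"],s["gripper_force"])
cs=cap("side"); ct=cap("top")
cv2.imwrite("pics/i.png",cv2.resize(cs["frame"][150:270,190:390,::-1],None,fx=3,fy=3,interpolation=cv2.INTER_CUBIC))
for p in((491,111),(498,195)): print(onz(ct,220+p[0]*190/600,125+p[1]*95/300,.034))
E
```

```text
22.3 [  33.1   -4.8  -47.7   21.   -25.1 -130.3] [0.53507219 0.06601163 0.1902687 ] [ 179.20635162   24.92789713 -170.01363596] [ 0.27933322 -0.16011543 -0.49043467] 0.05208516827812375 5.98425954580307
[ 0.56950558 -0.22071506  0.034     ]
[ 0.48960931 -0.22628468  0.034     ]
```

View pics/i.png

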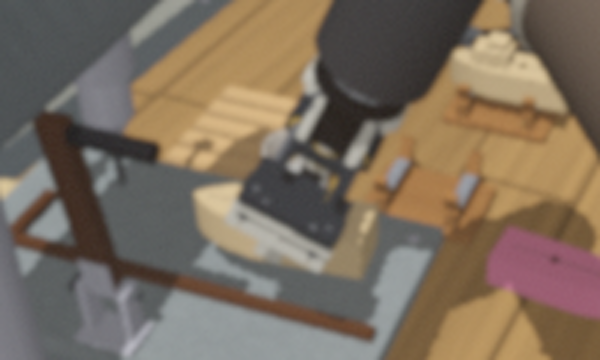

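The hull is held level in the air. The saddle centres give the cradle as (0.5295, -0.2235) with yaw about 3.8°. I'll carry the hull over it.

Emit:
drive_tool:
  commands:
    - {"hand": 0.5,"turn": 0,"tx": 0,"ty": -0.02,"tz": 0}
    - {"hand": 0.5,"turn": -0.01,"tx": 0,"ty": -0.06,"tz": 0}
    - {"hand": 0.5,"turn": -0.02,"tx": 0,"ty": -0.11,"tz": 0}
    - {"hand": 0.5,"turn": -0.03,"tx": -0.002,"ty": -0.17,"tz": 0}
    - {"hand": 0.5,"turn": -0.04,"tx": -0.004,"ty": -0.24,"tz": 0}
    - {"hand": 0.5,"turn": -0.05,"tx": -0.006,"ty": -0.31,"tz": 0}
    - {"hand": 0.5,"turn": -0.06,"tx": -0.008,"ty": -0.38,"tz": 0}
    - {"hand": 0.5,"turn": -0.07,"tx": -0.008,"ty": -0.44,"tz": 0}
    - {"hand": 0.5,"turn": -0.07,"tx": -0.008,"ty": -0.4825,"tz": 0}
    - {"hand": 0.5,"turn": -0.07,"tx": -0.008,"ty": -0.4825,"tz": 0}

```text
time_s: 23.4
tcp_pos: [0.5295, -0.227, 0.1881]
eef_rot: [179.3, 24.7, -176.5]
contact_force: [-0.3, 0.1, -1.2]
gripper_width: 0.052
gripper_force: 6.0
```

Emit:
drive_tool:
  commands:
    - {"hand": 0.5,"turn": 0,"tx": 0,"ty": 0,"tz": -0.03}
    - {"hand": 0.5,"turn": 0,"tx": 0,"ty": 0,"tz": -0.06}
    - {"hand": 0.5,"turn": 0,"tx": 0,"ty": 0,"tz": -0.09}
    - {"hand": 0.5,"turn": 0,"tx": 0,"ty": 0,"tz": -0.11}
    - {"hand": 0.5,"turn": 0,"tx": 0,"ty": 0,"tz": -0.12}
    - {"hand": 0.5,"turn": 0,"tx": 0,"ty": 0,"tz": -0.12}

```text
time_s: 24.0
tcp_pos: [0.5294, -0.2237, 0.1162]
eef_rot: [179.2, 24.7, -176.3]
contact_force: [-0.4, -0.5, -1.2]
gripper_width: 0.0518
gripper_force: 6.0
```

```bash
python3 - <<'E'
from h import *
s=r.get_state(); print(s["time_s"],s["joints"].round(1),s["tcp_pos"],s["eef_rot"],s["contact_force"],s["gripper_width"],s["gripper_force"])
ct=cap("top")
for t in r.trace("hull","top"):
    if t["extent"][0]>340:
        ys,xs=np.nonzero(t["pixels"]); print(round(t["score"],2),t["extent"])
        P=[]
        for v in range(int(t["extent"][1])+6,int(t["extent"][3])-2,2):
            x=xs[ys==v]
            if len(x)>3: P.append(onz(ct,(x.min()+x.max())/2,v,s["tcp_pos"][2]+.02))
        P=np.array(P); k=np.polyfit(P[:,0],P[:,1],1); print("yaw",np.degrees(np.arctan(k[0])),"y",np.polyval(k,.529),"bow",onz(ct,xs[ys==ys.min()].mean(),ys.min(),s["tcp_pos"][2]+.02))
E
```

```text
24.0 [ -7.7   7.5 -33.4 -12.9 -25.5 -68. ] [ 0.52939359 -0.22368991  0.11621622] [ 179.23533611   24.7343963  -176.29825   ] [-0.39958342 -0.54314348 -1.23020825] 0.05180022406563601 5.984341353178024
0.73 [374.5, 143.8, 390.3, 189.0]
yaw 0.9095130348688908 y -0.2228039001836141 bow [ 0.60246079 -0.21995911  0.13621622]
0.63 [345.2, 234.7, 365.9, 261.3]
yaw -0.2628204186943704 y -0.1481687063840295 bow [ 0.35196447 -0.13348392  0.13621622]
```

Emit:
drive_tool:
  commands:
    - {"hand": 0.5,"turn": 0,"tx": 0,"ty": 0,"tz": -0.025}
    - {"hand": 0.5,"turn": 0,"tx": 0,"ty": 0,"tz": -0.05}
    - {"hand": 0.5,"turn": 0,"tx": 0,"ty": 0,"tz": -0.07}
    - {"hand": 0.5,"turn": 0,"tx": 0,"ty": 0,"tz": -0.085}
    - {"hand": 0.5,"turn": 0,"tx": 0,"ty": 0,"tz": -0.094}
    - {"hand": 0.5,"turn": 0,"tx": 0,"ty": 0,"tz": -0.098}
    - {"hand": 0.5,"turn": 0,"tx": 0,"ty": 0,"tz": -0.098}

```text
time_s: 24.8
tcp_pos: [0.5299, -0.2241, 0.0583]
eef_rot: [179.3, 24.8, -176.3]
contact_force: [1.0, 0.0, -2.0]
gripper_width: 0.0523
gripper_force: 6.0
```

Emit:
drive_tool:
  commands:
    - {"hand": 0.5,"turn": 0,"tx": 0,"ty": 0,"tz": -0.002}
    - {"hand": 0.5,"turn": 0,"tx": 0,"ty": 0,"tz": -0.003}
    - {"hand": 0.5,"turn": 0,"tx": 0,"ty": 0,"tz": -0.003}

```text
time_s: 25.1
tcp_pos: [0.5299, -0.224, 0.0568]
eef_rot: [179.3, 24.9, -176.3]
contact_force: [-0.1, 0.2, -0.9]
gripper_width: 0.0519
gripper_force: 6.0
```

Emit:
drive_tool:
  commands:
    - {"hand": 0.5,"turn": 0,"tx": 0,"ty": 0,"tz": -0.002}
    - {"hand": 0.5,"turn": 0,"tx": 0,"ty": 0,"tz": -0.003}
    - {"hand": 0.5,"turn": 0,"tx": 0,"ty": 0,"tz": -0.003}

```text
time_s: 25.4
tcp_pos: [0.5298, -0.224, 0.0547]
eef_rot: [179.3, 24.8, -176.3]
contact_force: [-0.4, 1.1, -1.2]
gripper_width: 0.052
gripper_force: 6.0
```

Emit:
drive_tool:
  commands:
    - {"hand": 0.5,"turn": 0,"tx": 0,"ty": 0,"tz": -0.001}
    - {"hand": 0.5,"turn": 0,"tx": 0,"ty": 0,"tz": -0.002}
    - {"hand": 0.5,"turn": 0,"tx": 0,"ty": 0,"tz": -0.002}

```text
time_s: 25.7
tcp_pos: [0.5298, -0.224, 0.0535]
eef_rot: [179.3, 24.8, -176.3]
contact_force: [0.4, 0.2, -0.6]
gripper_width: 0.0518
gripper_force: 6.0
```

Emit:
drive_tool:
  commands:
    - {"hand": 0.5,"turn": 0,"tx": 0,"ty": 0,"tz": -0.001}
    - {"hand": 0.5,"turn": 0,"tx": 0,"ty": 0,"tz": -0.0015}
    - {"hand": 0.5,"turn": 0,"tx": 0,"ty": 0,"tz": -0.0015}

```text
time_s: 26.0
tcp_pos: [0.5299, -0.2239, 0.0528]
eef_rot: [179.3, 24.8, -176.3]
contact_force: [-0.6, 2.0, 0.3]
gripper_width: 0.0521
gripper_force: 6.0
```

Emit:
drive_tool:
  commands:
    - {"hand": 0.5,"turn": 0,"tx": 0,"ty": 0,"tz": -0.001}
    - {"hand": 0.5,"turn": 0,"tx": 0,"ty": 0,"tz": -0.0015}
    - {"hand": 0.5,"turn": 0,"tx": 0,"ty": 0,"tz": -0.0015}

```text
time_s: 26.3
tcp_pos: [0.5301, -0.2239, 0.0523]
eef_rot: [179.3, 24.9, -176.3]
contact_force: [-3.0, 2.2, 6.6]
gripper_width: 0.052
gripper_force: 6.0
```

Contact was felt at 6.6 N, so it is seated. Releasing and withdrawing upward.

Emit:
drive_tool:
  commands:
    - {"hand": 0.38,"turn": 0,"tx": 0,"ty": 0,"tz": 0}
    - {"hand": 0.3,"turn": 0,"tx": 0,"ty": 0,"tz": 0}
    - {"hand": 0.1,"turn": 0,"tx": 0,"ty": 0,"tz": 0}
    - {"hand": 0,"turn": 0,"tx": 0,"ty": 0,"tz": 0}
    - {"hand": 0,"turn": 0,"tx": 0,"ty": 0,"tz": 0}
    - {"hand": 0,"turn": 0,"tx": 0,"ty": 0,"tz": 0}

```text
time_s: 26.9
tcp_pos: [0.5298, -0.224, 0.0517]
eef_rot: [179.3, 24.8, -176.3]
contact_force: [0.5, 0.3, -0.4]
gripper_width: 0.0855
gripper_force: 0.0
```

Emit:
drive_tool:
  commands:
    - {"hand": 0,"turn": 0,"tx": -0.01,"ty": 0,"tz": 0.03}
    - {"hand": 0,"turn": 0,"tx": -0.03,"ty": 0,"tz": 0.08}
    - {"hand": 0,"turn": 0,"tx": -0.05,"ty": 0,"tz": 0.15}
    - {"hand": 0,"turn": 0,"tx": -0.06,"ty": 0,"tz": 0.23}
    - {"hand": 0,"turn": 0,"tx": -0.06,"ty": -0.06,"tz": 0.3}
    - {"hand": 0,"turn": 0,"tx": -0.06,"ty": -0.13,"tz": 0.34}
    - {"hand": 0,"turn": 0,"tx": -0.06,"ty": -0.2,"tz": 0.36}
    - {"hand": 0,"turn": 0,"tx": -0.06,"ty": -0.28,"tz": 0.36}
    - {"hand": 0,"turn": 0,"tx": -0.06,"ty": -0.36,"tz": 0.36}
    - {"hand": 0,"turn": 0,"tx": -0.06,"ty": -0.36,"tz": 0.36}

```text
time_s: 27.9
tcp_pos: [0.4931, -0.4453, 0.266]
eef_rot: [179.2, 24.7, -176.5]
contact_force: [-1.9, 1.0, -1.4]
gripper_width: 0.088
gripper_force: 0.0
```

```bash
python3 - <<'E'
from h import *
s=r.get_state(); print(s["time_s"],s["tcp_pos"],s["contact_force"])
ct=cap("top"); cs=cap("side")
for t in r.trace("hull","top")+r.trace("hull","side"):
    ys,xs=np.nonzero(t["pixels"]); print(round(t["score"],2),np.round(t["extent"]),end=" ")
    if 340<t["extent"][0]<400 and t["extent"][1]<170 :
        P=[]
        for v in range(int(t["extent"][1])+6,int(t["extent"][3])-2,2):
            x=xs[ys==v]
            if len(x)>3: P.append(onz(ct,(x.min()+x.max())/2,v,.074))
        P=np.array(P); k=np.polyfit(P[:,0],P[:,1],1); print("yaw",np.degrees(np.arctan(k[0])),"y",np.polyval(k,.529),"bow",onz(ct,xs[ys==ys.min()].mean(),ys.min(),.074)[:2],"stern",onz(ct,xs[ys==ys.max()].mean(),ys.max(),.074)[:2],end="")
    print()
# where the seated hull should project in the side view
H=[[ .529+x*np.cos(.065)-y*np.sin(.065), -.2235+x*np.sin(.065)+y*np.cos(.065), z] for x,y in((-.075,-.026),(-.075,.026),(.02,.026),(.02,-.026),(.075,0)) for z in(.034,.074)]
q=np.array([proj(cs,h) for h in H]); print("expected side extent",q.min(0),q.max(0))
E
```

```text
27.9 [ 0.49308337 -0.44525766  0.26596243] [-1.89244826  0.96631119 -1.41689342]
0.8 [369. 149. 390. 198.] yaw 3.1511157083105448 y -0.22387565284885833 bow [ 0.59735831 -0.21973314] stern [ 0.45415687 -0.21638474]
0.76 [346. 207. 367. 260.] 
0.79 [315. 192. 359. 222.] 
0.79 [353. 227. 403. 256.] 
expected side extent [311.84249513 194.28196038] [358.05006701 219.93685788]
```

```bash
python3 -c "
from plant import r
print(r.close_job())"
```

```text
the job is handed in; nothing more can be done
None
```

The job is handed in at 28 s: the hold-down bar stands up past vertical, and the last pictures show the hull seated in the empty cradle within a few millimetres and about a degree. One doubt: early on, stretching the arm in free air gave a force reading of about 148 N (limit 120 N) and put joint 3 about 0.1° past its range, which may count as a failure. I have seen no verdict.

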